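Wedge the rocking parts cabinet

ROBOT

A 6-joint arm with a two-finger parallel gripper is mounted at the origin on the work surface. World frame = base frame: x ahead of the robot, y to its left, z up, the work surface at z = 0. Lengths are in m, angles in degrees, forces in N, time in s.
With the tool pointing down it reaches from about 0.35 to 0.875 m from the base axis. Payload 4.2 kg.
Tool frame: the origin (TCP) lies midway between the tips of the shut fingers; the grasp point (between the pads) lies 19 mm behind it (hold_point_z is the z of the grasp point in the tool frame, in m); z points along the fingers, y is the direction in which the jaws open and shut (so a half turn about z gives the same grasp; the last joint's range is limited). The gripper opens to 87 mm and grips with 3 to 60 N. Pads are 19 mm wide; open, the fingers measure 117 mm over their backs; the gripper's body (75 mm by 190 mm) begins 51 mm behind the grasp point.
Start: joints at [-53.193, 22.042, 0.453, 0, -68.411, -14.817], TCP at [0.234, -0.58, 0.223] pointing down, gripper open.
Joint ranges: [-179.83, 179.83], [-69.29, 118.12], [-61.27, 80.66], [-181.25, 117.63], [-171.15, -9.14], [-177.46, 177.46]. Speed limits (degrees/s): [159.86, 159.86, 180, 180, 180, 180].

INTERFACE

Orientations are given as a 3x3 rotation matrix whose columns are the frame's x, y, z axes.
In Python, from station import * gives the robot as it stands. The module is installed in compiled form; this text tells all that it offers.
- The arm moves only by the tool jog_arm, never from a script. Its argument "moves" is a list of rows, each a list of 7 numbers: the closure, from -1 (fully open) to 1 (shut), then the shift along the tool's x, y, z in m, then the turn, a rotation vector about the tool's x, y, z in rad. In form: [[gripper, x, y, z, wx, wy, wz], ...]. A call has exactly 10 rows; each row is the pose to reach, as a shift and turn from the pose commanded when the call began, along the tool's axes at that moment; what a row does not reach only later rows make up. A row lasts 1/12 s, in which the tool goes at most 41.7 mm and 7.16 degrees, less where a joint would pass 70% of its speed; a pose out of reach is approached as far as the arm can. A call with a gripper value outside its range is refused whole. The fingers move at their own pace and stop on an object; the grip force is fixed at half the most. Time passes only in rows, so rows that repeat a pose let the fingers close, or fill a call up. It gives the time, the measured TCP pose, the force and the opening at its end, in the units of the state.
- sense(): the state, without advancing time (a new reading comes with each control period).
- capture(name): name is "side" or "top"; returns a dict with "frame" (480x640x3 uint8, red, green, blue), "fov_y" (degrees; the focal length in pixels is half the picture's height over the tangent of half this angle, whatever the lens; pixels are square), "cx", "cy" (the principal point, pixels), "world_from_camera" (4x4, takes a point from camera to world coordinates). Camera axes: x right, y down, z forward; pixel columns grow to the right and rows downward; lengths in m; the calibration is good to about 2 mm. A picture is of the moment at which its call begins. There is no depth.
- finish_job(): hands the job in, once; it reports no verdict.
The state is a dict: "time_s": time; "joints": joint angles; "joint_velocities": joint speeds; "effort": joint torques, N m; "tcp_pos": TCP position; "ee_rot": TCP orientation; "wrist_force": force on the tool from outside, world axes, zero at the start; "moment": the same for the moment, N m; "gripper_width": opening from 0.0 (shut) to 1.0 (fully open).
Only numpy, scipy, OpenCV 4.12 (cv2) and the standard library are available. Lean on these libraries where they do the work, as an engineer would, in place of code of your own. Each camera call takes 0.05 s, during which the arm holds its last target.

TASK

The blue parts cabinet rocks on the bench because the foot under its brass corner is wound in too short. With the fingertips only, push the yellow wedge thin end first under that foot just until the cabinet stands level and no longer rocks, and prove it by pressing down firmly (about 10 N) and steadily on the brass corner, which must then not dip; finish clear of everything. Do not lift or carry anything, do not shove the cabinet along the bench, and leave the other things alone.

Things in the scene. Friction and masses are not known exactly. Their poses are not given: they have to be found in the camera images.
- cabinet: Blue parts cabinet, 170 (its x) by 210 (y), 2 kg, loose. Origin on the bench under its middle, z up, grey drawer fronts at +x. Underside 32, painted top 137 above the bench. Round-bottomed rubber feet, 24 in diameter, at x +-65, y +-85. It rests level on three; the one at x +65, y +85 is wound in and hangs 8 to 16 above the bench (not told which), 20 inside the +x and +y sides.
- short_foot_place (a point): Point fixed to the cabinet under the short foot, on its axis at bench height. Axes as the cabinet's, whose +y side the wedge comes from. Without a wedge, 2 to 3 N on the corner above tips the cabinet over its other diagonal until this foot meets the bench; released, it falls back level. A wedge driven too far lifts the corner instead.
- cap_top (a point): Centre of the top of the smooth, slippery brass plate, 50 by 50 and 3 thick, on the cabinet's top at the +x +y corner above the short foot; 140 above the bench when level. The place to press.
- wedge: Yellow wooden wedge, 150 long (its y), 56 wide (x), 0.1 kg, lying flat. Origin at the middle of its underside, z up. Thin end, 3 high, at y = -75, rising evenly to 28 at the upright thick end at y = +75. It starts with its tip 25 to 65 from the short foot's axis, pointing roughly at it. It slides at about 1 N; once it meets the foot, the push needed rises past 3.5 N. It stays put under load.
- wedge_tip (a point): Middle of the wedge's thin edge, on its underside. Axes as the wedge's.
- wedge_back (a point): Centre of the wedge's upright thick end face (56 wide, 28 high), 14 above the bench. Axes as the wedge's; the face looks along +y.
- glue: Bystander: white glue bottle with red cap, 48 in diameter, 120 high, origin at the centre of its underside.
- jar: Bystander: amber jar with steel lid, 60 in diameter, 75 high, origin at the centre of its underside.
- driver: Bystander: green-handled screwdriver about 200 long, lying along its x.
- square: Bystander: try square lying flat, 140 wooden stock along its x, 12 high, with a steel blade reaching 110 along its +y from the +x end; origin under the middle of the stock.
Not all that is in view belongs to the job. There is more than one size of the wedge; the one meant has the size given above.

How it is judged:
By the outcome, as a careful person would: the job done as asked, in the order asked, and still so for the second after the job is handed in, with the robot touching nothing.
It also fails if it takes over 58 s, if anything falls off the work surface, if the arm or the gripper's body presses on something with over 40 N, if the wrist force passes 120 N, or if a joint passes its speed limit or range.

## Working session

There is one attempt and no reset: what is moved stays moved. The work goes in short steps, Python scripts to look and compute and a tool call to move; the robot and the scene stay as the last step left them, time stands still between calls to the robot, and variables do not carry over. Pictures are saved under pics/ and viewed, and the job is handed in when it is done.

Besides the shell and the picture viewer there is one more tool, called after ">>>" by a JSON object that holds its "op" and its "data". jog_arm: Moves the arm, as the interface text tells. Its arguments: {"type":"object","properties":{"moves":{"type":"array"}},"required":["moves"]}

```bash
mkdir -p pics
python3 - <<'E'
from station import *
import cv2,pickle,numpy as np
s=sense(); print(s)
d={}
for n in("side","top"):
    c=capture(n); d[n]=c; cv2.imwrite(f"pics/{n}0.png",c["frame"][:,:,::-1]); print(n,c["fov_y"],c["cx"],c["cy"],np.round(c["world_from_camera"],3))
pickle.dump(d,open("c0.pkl","wb"))
E
```

```text
{'time_s': 0.0, 'joints': array([-5.31944340e+01,  2.20910607e+01,  3.78725204e-01, -2.80037476e-02,
       -6.84125911e+01, -1.48164137e+01]), 'joint_velocities': array([ 0.06634849,  0.05618878,  0.0877424 ,  0.0127845 , -0.01684668,
       -0.0605252 ]), 'effort': array([-9.04828630e-04, -3.90665317e+01,  1.87404084e+01,  4.22004998e+00,
        1.08612169e-02, -2.06159457e-04]), 'tcp_pos': array([ 0.23379645, -0.57895919,  0.22145182]), 'ee_rot': array([[-9.27322208e-01, -3.74262789e-01, -9.42357786e-04],
       [-3.74263957e-01,  9.27320019e-01,  2.01801476e-03],
       [ 1.18599407e-04,  2.22404046e-03, -9.99997520e-01]]), 'wrist_force': array([-0.09925803, -0.13148847,  0.52228387]), 'moment': array([-0.0328944 , -0.00709047, -0.02625276]), 'gripper_width': 0.9993148299313983}
side 42.306435494866754 315.8607575877286 246.31062581643866 [[-0.999 -0.047  0.026  0.499]
 [-0.051  0.682 -0.729  1.129]
 [ 0.017 -0.73  -0.684  1.149]
 [ 0.     0.     0.     1.   ]]
top 47.014082204939164 324.89962144854695 240.61930065106512 [[-0.012 -0.988  0.155  0.376]
 [-1.     0.01  -0.011  0.025]
 [ 0.01  -0.155 -0.988  1.212]
 [ 0.     0.     0.     1.   ]]
```

View pics/side0.png

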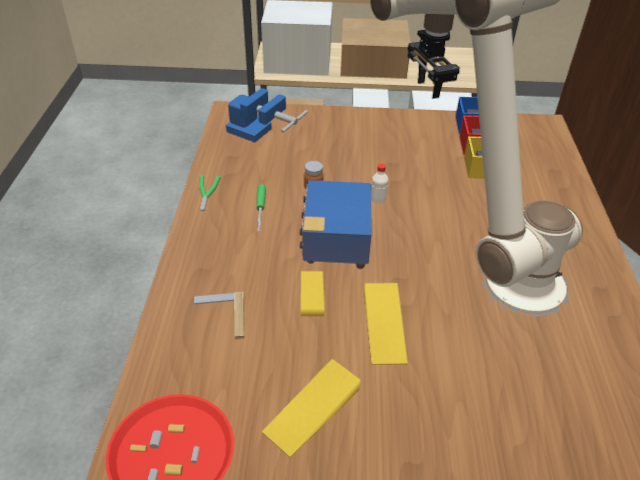

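View pics/top0.png

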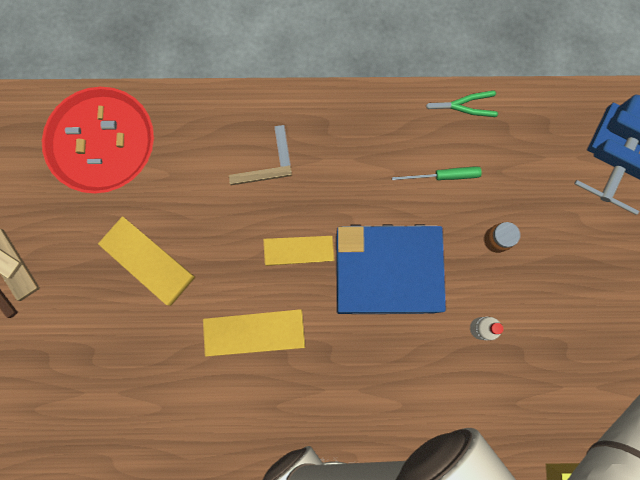

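Side view: the cabinet is at about (337,222) with its brass plate at (314,224). There are three yellow wedges, at (312,293), (385,322) and (312,407). In the top view the same wedges are at (299,250), (254,333) and (146,261), with the brass plate at (351,239). Next I'll measure their sizes.

```bash
cat > h.py <<'E'
import numpy as np,cv2
def cast(c,px,z):
    px=np.atleast_2d(px).astype(float); h=c["frame"].shape[0]; f=h/2/np.tan(np.radians(c["fov_y"])/2)
    T=c["world_from_camera"]; d=np.c_[(px[:,0]-c["cx"])/f,(px[:,1]-c["cy"])/f,np.ones(len(px))]@T[:3,:3].T
    o=T[:3,3]; z=np.broadcast_to(z,len(px)); return o+d*((z-o[2])/d[:,2])[:,None]
def ray(c,px):
    p=cast(c,px,0)[0]; o=c["world_from_camera"][:3,3]; d=p-o; return o,d/np.linalg.norm(d)
def tri(c1,p1,c2,p2):
    A=np.zeros((3,3));b=np.zeros(3)
    for c,p in((c1,p1),(c2,p2)):
        o,d=ray(c,p);M=np.eye(3)-np.outer(d,d);A+=M;b+=M@o
    x=np.linalg.solve(A,b); 
    o,d=ray(c1,p1); e=np.linalg.norm((np.eye(3)-np.outer(d,d))@(x-o))
    return x,2*e
def proj(c,P):
    T=np.linalg.inv(c["world_from_camera"]);h=c["frame"].shape[0]; f=h/2/np.tan(np.radians(c["fov_y"])/2)
    q=np.atleast_2d(P)@T[:3,:3].T+T[:3,3]; return np.c_[q[:,0]/q[:,2]*f+c["cx"],q[:,1]/q[:,2]*f+c["cy"]]
def masks(c):
    hsv=cv2.cvtColor(c["frame"],cv2.COLOR_RGB2HSV)
    return dict(yel=cv2.inRange(hsv,(21,150,90),(32,255,255)),blue=cv2.inRange(hsv,(105,120,40),(125,255,255)))
E
python3 - <<'E'
from h import *; import pickle
d=pickle.load(open("c0.pkl","rb"))
for n,c in d.items():
    print(n,"brass hsv",cv2.cvtColor(c["frame"],cv2.COLOR_RGB2HSV)[{"side":(224,314),"top":(239,351)}[n]])
    for k,m in masks(c).items():
        cs,_=cv2.findContours(m,cv2.RETR_EXTERNAL,cv2.CHAIN_APPROX_NONE)
        for q in cs:
            if cv2.contourArea(q)<300: continue
            r=cv2.minAreaRect(q); print(k,cv2.contourArea(q),np.round(r[0],1),np.round(r[1],1),round(r[2],1))
            ap=cv2.approxPolyDP(q,4,True)[:,0]; print("  poly",ap.tolist(), "z=.015:",np.round(cast(c,ap,0.015 if k=="yel" else .137)[:,:2],3).tolist())
    x0,y0,x1,y1={"side":(270,160,420,380),"top":(190,200,460,370)}[n]
    s=3.5 if n=="side" else 2.9
    im=cv2.resize(c["frame"][y0:y1,x0:x1],None,fx=s if n=="top" else 2.7,fy=s if n=="top" else 2.7,interpolation=cv2.INTER_CUBIC)
    print(im.shape); cv2.imwrite(f"pics/{n}crop0.png",im[:,:,::-1])
E
```

```text
side brass hsv [ 21 116 211]
yel 3968.0 [311.8 406.8] [ 40.3 106.1] 45.0
  poly [[332, 359], [262, 431], [289, 456], [358, 389], [359, 379]] z=.015: [[0.487, 0.286], [0.623, 0.473], [0.564, 0.524], [0.429, 0.361], [0.427, 0.335]]
yel 2719.0 [384.8 323.1] [83.9 35.6] 83.8
  poly [[366, 283], [371, 361], [406, 363], [397, 284]] z=.015: [[0.409, 0.046], [0.4, 0.286], [0.322, 0.286], [0.331, 0.044]]
yel 926.5 [312.  292.5] [43. 22.] 90.0
  poly [[301, 271], [301, 313], [323, 314], [322, 272]] z=.015: [[0.575, 0.014], [0.566, 0.155], [0.513, 0.155], [0.521, 0.014]]
yel 534.5 [473.2 157.2] [41.1 16.9] 85.1
  poly [[468, 137], [468, 175], [483, 177], [481, 157], [475, 155], [480, 137]] z=.015: [[0.065, -0.645], [0.092, -0.432], [0.048, -0.425], [0.039, -0.532], [0.056, -0.542], [0.025, -0.648]]
blue 2902.5 [338.2 207.5] [65.9 51.7] 2.6
  poly [[308, 181], [305, 215], [325, 217], [325, 230], [313, 232], [370, 234], [368, 183]] z=.015: [[0.572, -0.205], [0.571, -0.064], [0.52, -0.06], [0.518, -0.01], [0.547, -0.001], [0.408, -0.003], [0.41, -0.208]]
blue 320.5 [466.8 113.2] [33.7 22.3] 83.7
 
[... 897 characters left out ...]
, [0.569, 0.144], [0.514, 0.142], [0.521, -0.006]]
yel 3555.5 [145.4 260.7] [95.2 39.5] 40.6
  poly [[121, 217], [98, 243], [171, 304], [194, 277]] z=.015: [[0.621, 0.459], [0.564, 0.507], [0.429, 0.343], [0.487, 0.296]]
blue 8265.0 [390.2 269.5] [ 86.2 107.1] 89.3
  poly [[441, 227], [364, 227], [365, 250], [337, 252], [337, 230], [338, 313], [443, 311]] z=.015: [[0.57, -0.218], [0.571, -0.066], [0.525, -0.066], [0.522, -0.011], [0.566, -0.012], [0.403, -0.011], [0.405, -0.215]]
blue 2628.0 [613.5 136.5] [83. 51.] 90.0
  poly [[635, 95], [628, 103], [607, 108], [588, 149], [639, 178]] z=.015: [[0.843, -0.633], [0.826, -0.617], [0.816, -0.572], [0.728, -0.525], [0.666, -0.624]]
(493, 783, 3)
```

View pics/sidecrop0.png

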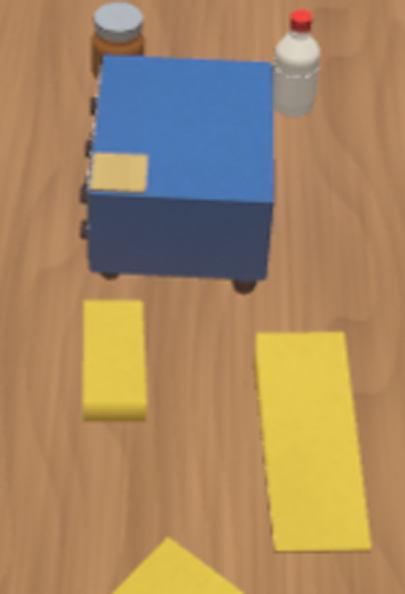

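View pics/topcrop0.png

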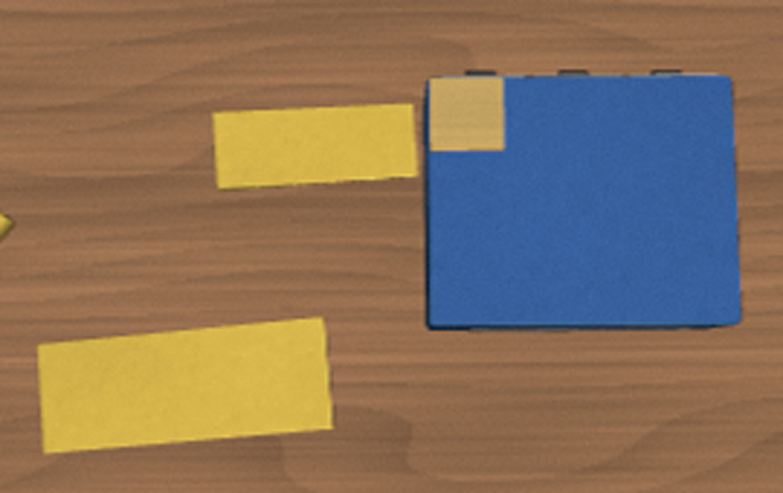

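Candidates in the top view are A (299,250) at about 147×55 mm, B (254,333) at about 210×77 mm and C (146,261) at about 210×75 mm. A fits the described 150×56 and points at the brass corner. The crop shows its dark upright thick end facing +y and its thin end toward the cabinet. Now a precise fit of the wedge and cabinet.

```bash
cat >> h.py <<'E'
def quad(q):
    """fit 4 lines to a quad contour -> 4 subpixel corners (ordered as the min rect)"""
    box=cv2.boxPoints(cv2.minAreaRect(q)); pts=q[:,0].astype(float); L=[]
    ap=cv2.approxPolyN(q,4)[0] if hasattr(cv2,"approxPolyN") else box
    ap=np.asarray(ap,float).reshape(-1,2)
    for i in range(4):
        a,b=ap[i],ap[(i+1)%4]; u=(b-a)/np.linalg.norm(b-a); n=np.array([-u[1],u[0]])
        t=(pts-a)@u; e=(pts-a)@n; l=np.linalg.norm(b-a)
        s=pts[(abs(e)<2.5)&(t>.08*l)&(t<.92*l)].astype(np.float32)
        vx,vy,x,y=cv2.fitLine(s,cv2.DIST_HUBER,0,.01,.01).ravel(); L.append((np.array([-vy,vx]),-vy*x+vx*y))
    C=[]
    for i in range(4):
        A=np.array([L[i-1][0],L[i][0]]);b=np.array([L[i-1][1],L[i][1]]);C.append(np.linalg.solve(A,b))
    return np.array(C)
def best(c,m,near):
    cs,_=cv2.findContours(m,cv2.RETR_EXTERNAL,cv2.CHAIN_APPROX_NONE)
    return max((q for q in cs if cv2.pointPolygonTest(q,near,False)>=0),key=cv2.contourArea)
E
python3 - <<'E'
from h import *; import pickle
d=pickle.load(open("c0.pkl","rb"))
t,s=d["top"],d["side"]
def m(c):
    hsv=cv2.cvtColor(c["frame"],cv2.COLOR_RGB2HSV); M=masks(c)
    br=cv2.inRange(hsv,(17,90,150),(24,150,255))
    return M,br,hsv
Mt,bt,ht=m(t); Ms,bs,hs=m(s)
qt=quad(best(t,Mt["yel"],(299,250))); qs=quad(best(s,Ms["yel"],(312,290)))
print("wedge top px",qt.round(1).tolist()); print("wedge side px",qs.round(1).tolist())
print("side col V",hs[296:322,312].tolist())
# cabinet blue + brass, top view
cb=cv2.morphologyEx(Mt["blue"]|cv2.inRange(ht,(15,80,150),(24,160,255))&cv2.rectangle(np.zeros((480,640),np.uint8),(335,220),(370,256),255,-1),cv2.MORPH_CLOSE,np.ones((5,5),np.uint8))
cq=quad(best(t,cb,(390,270))); print("cab top px",cq.round(1).tolist()); print(cast(t,cq,.137).round(4)[:,:2].tolist())
for c,b,r,n in((t,bt,(332,220,40,40),"top"),(s,bs,(296,210,36,26),"side")):
    mk=np.zeros_like(b); x,y,w,h=r; mk[y:y+h,x:x+w]=b[y:y+h,x:x+w]
    mk=cv2.morphologyEx(mk,cv2.MORPH_OPEN,np.ones((3,3),np.uint8))
    q=max(cv2.findContours(mk,cv2.RETR_EXTERNAL,cv2.CHAIN_APPROX_NONE)[0],key=cv2.contourArea)
    k=quad(q); print("brass",n,k.round(1).tolist(),"ctr",k.mean(0).round(1),cast(c,k,.14).round(4)[:,:2].tolist(),cast(c,k.mean(0),.14).round(4))
E
```

```text
wedge top px [[333.1000061035156, 259.70001220703125], [265.29998779296875, 264.6000061035156], [263.6000061035156, 238.89999389648438], [331.3999938964844, 235.6999969482422]]
wedge side px [[321.70001220703125, 271.0], [323.3999938964844, 314.0], [301.0, 314.0], [301.0, 271.0]]
side col V [[24, 167, 226], [24, 167, 225], [24, 167, 225], [24, 167, 225], [24, 167, 225], [24, 168, 225], [24, 167, 226], [24, 167, 225], [24, 168, 225], [24, 168, 225], [24, 168, 225], [24, 168, 225], [24, 168, 224], [24, 170, 215], [24, 173, 204], [23, 174, 192], [23, 177, 179], [22, 176, 164], [22, 176, 149], [20, 166, 140], [15, 135, 163], [14, 124, 173], [14, 124, 173], [14, 124, 173], [14, 123, 174], [14, 122, 177]]
cab top px [[444.5, 312.0], [337.0, 312.0], [337.0, 227.0], [441.1000061035156, 227.0]]
[[0.4026, -0.2178], [0.405, -0.0095], [0.572, -0.0121], [0.5699, -0.2187]]
brass top [[362.0, 227.0], [362.0, 251.0], [339.0, 251.0], [339.0, 227.0]] ctr [350.5 239. ] [[0.5709, -0.0614], [0.5231, -0.0603], [0.5236, -0.0152], [0.5714, -0.0159]] [[ 0.5472 -0.0382  0.14  ]]
brass side [[323.20001220703125, 218.39999389648438], [322.5, 230.3000030517578], [303.8999938964844, 228.60000610351562], [305.0, 216.8000030517578]] ctr [313.6 223.5] [[0.5243, -0.0504], [0.524, -0.0055], [0.5699, -0.0085], [0.57, -0.0533]] [[ 0.547  -0.0292  0.14  ]]
```

Run:
```python
from h import *; import pickle
d=pickle.load(open("c0.pkl","rb"))
t,s=d["top"],d["side"]
qt=np.array([[333.6,260.2],[264.8,265.1],[263.1,238.4],[331.9,235.2]]) # +0.5px outward
w=cast(t,qt,[.003,.028,.028,.003]); print("wedge top-view",w.round(4).tolist())
tip=(w[0]+w[3])/2;bk=(w[1]+w[2])/2; v=tip-bk; print("tip",tip.round(4),"back",bk.round(4),"len",np.linalg.norm(v[:2]).round(4),"dir deg from -y toward +x",np.degrees(np.arctan2(v[0],-v[1])).round(2))
qs=np.array([[322.2,270.5],[323.9,314.5],[300.5,314.5],[300.5,270.5]])
w2=cast(s,qs,[.003,.0,.0,.003]); print("wedge side-view",w2.round(4).tolist())
print("back top edge side", cast(s,[[301,309],[323,309]],.028).round(4).tolist())
for a,b in((qt[0],qs[0]),(qt[3],qs[3]),(qt[1],[323.4,309]),(qt[2],[300.5,309]),((350.5,239),(313.6,223.5))):
    print("tri",[np.round(k,4).tolist() for k in tri(t,a,s,b)])
# cabinet +y top edge in side view, feet
M=masks(s)["blue"]; hsv=cv2.cvtColor(s["frame"],cv2.COLOR_RGB2HSV)
print("col 345 V", [(r,int(hsv[r,345,2])) for r in range(228,270)])
# subpixel cabinet +y edge in top view
ht=cv2.cvtColor(t["frame"],cv2.COLOR_RGB2HSV)
for r in (232,240,260,280,300): print(r,[ht[r,c].tolist() for c in range(333,342)])
```

```text
wedge top-view [[0.522, -0.008, 0.003], [0.51, 0.1411, 0.028], [0.5683, 0.1451, 0.028], [0.578, -0.005, 0.003]]
tip [ 0.55   -0.0065  0.003 ] back [0.5391 0.1431 0.028 ] len 0.15 dir deg from -y toward +x 4.16
wedge side-view [[0.5214, -0.0028, 0.003], [0.5109, 0.1437, 0.0], [0.5675, 0.1474, 0.0], [0.5776, 0.001, 0.003]]
back top edge side [[0.5658, 0.1541, 0.028], [0.5134, 0.1507, 0.028]]
tri [[0.5221, -0.0081, -0.0022], 0.0011]
tri [[0.5785, -0.0051, -0.0031], 0.001]
tri [[0.5118, 0.142, 0.018], 0.0015]
tri [[0.5686, 0.1461, 0.019], 0.0022]
tri [[0.548, -0.0386, 0.1321], 0.0009]
col 345 V [(228, 180), (229, 181), (230, 180), (231, 180), (232, 177), (233, 160), (234, 98), (235, 95), (236, 96), (237, 95), (238, 96), (239, 95), (240, 95), (241, 94), (242, 94), (243, 94), (244, 95), (245, 94), (246, 94), (247, 95), (248, 93), (249, 94), (250, 93), (251, 93), (252, 92), (253, 92), (254, 92), (255, 93), (256, 92), (257, 94), (258, 92), (259, 93), (260, 93), (261, 94), (262, 94), (263, 150), (264, 171), (265, 169), (266, 168), (267, 167), (268, 166), (269, 167)]
232 [[13, 122, 161], [13, 125, 159], [13, 127, 165], [13, 117, 113], [107, 163, 119], [17, 77, 163], [21, 131, 199], [20, 128, 196], [21, 126, 195]]
240 [[14, 127, 157], [13, 123, 158], [12, 107, 122], [158, 18, 56], [106, 188, 110], [17, 83, 166], [20, 135, 197], [20, 130, 192], [20, 128, 195]]
260 [[21, 159, 191], [18, 139, 158], [12, 112, 123], [7, 57, 76], [105, 171, 91], [106, 157, 133], [108, 164, 154], [108, 171, 158], [108, 161, 160]]
280 [[13, 120, 142], [13, 119, 143], [13, 124, 146], [10, 98, 96], [105, 170, 63], [107, 159, 125], [108, 166, 155], [108, 164, 160], [108, 162, 159]]
300 [[13, 124, 142], [12, 120, 140], [13, 127, 144], [11, 91, 101], [106, 172, 49], [106, 162, 124], [107, 161, 155], [108, 165, 156], [108, 166, 155]]
```

The wedge tip is at about (0.550,-0.007) and its back at about (0.539,0.143), heading 4.2° off -y. The foot axis is at about (0.552,-0.033), in line with the wedge's centreline. Both views agree in x. The side view's height reads 6–9 mm low, a known calibration bias. Moving to the stand-off behind the wedge.

>>> {"op": "jog_arm", "data": {"moves": [[0.6,-0.028,0.03,-0.002,0,0,-0.063],[0.6,-0.057,0.06,-0.004,0,0,-0.126],[0.6,-0.085,0.09,-0.006,0,0,-0.189],[0.6,-0.113,0.12,-0.008,0,0,-0.252],[0.6,-0.142,0.15,-0.01,0,0,-0.315],[0.6,-0.17,0.179,-0.012,0,0,-0.378],[0.6,-0.198,0.209,-0.014,0,0,-0.441],[0.6,-0.227,0.239,-0.016,0,0,-0.504],[0.6,-0.255,0.269,-0.018,0,0,-0.567],[0.6,-0.283,0.299,-0.02,0,0,-0.63]]}}

```text
time_s: 0.93
tcp_pos: [0.3844, -0.1943, 0.2426]
ee_rot: [[-0.526, -0.85, 0.0], [-0.85, 0.526, 0.0], [-0.0, 0.0, -1.0]]
wrist_force: [0.9, -0.4, -0.1]
gripper_width: 0.325
```

>>> {"op": "jog_arm", "data": {"moves": [[0.6,-0.04,0.007,0.002,0,0,-0.063],[0.6,-0.081,0.014,0.004,0,0,-0.126],[0.6,-0.121,0.021,0.006,0,0,-0.189],[0.6,-0.162,0.029,0.008,0,0,-0.252],[0.6,-0.202,0.036,0.01,0,0,-0.315],[0.6,-0.243,0.043,0.012,0,0,-0.378],[0.6,-0.283,0.05,0.014,0,0,-0.441],[0.6,-0.324,0.057,0.016,0,0,-0.504],[0.6,-0.364,0.065,0.018,0,0,-0.567],[0.6,-0.404,0.072,0.02,0,0,-0.627]]}}

```text
time_s: 1.77
tcp_pos: [0.5369, 0.1867, 0.2221]
ee_rot: [[0.074, -0.997, -0.001], [-0.997, -0.074, -0.0], [0.0, 0.001, -1.0]]
wrist_force: [0.7, -0.8, 0.2]
gripper_width: 0.202
```

Run:
```python
from station import *
import cv2,pickle,numpy as np
d={}
for n in("side","top"):
    c=capture(n); d[n]=c; cv2.imwrite(f"pics/{n}1.png",c["frame"][:,:,::-1])
s=sense(); print(s["tcp_pos"],s["ee_rot"][:,0],s["gripper_width"],s["wrist_force"])
d["s"]=s;pickle.dump(d,open("c1.pkl","wb"))
```

```text
[0.53832978 0.18929901 0.22062391] [ 7.55112600e-02 -9.97144892e-01  3.38679185e-04] 0.19746851491000997 [-0.22097931 -0.78092751 -0.38306214]
```

View pics/side1.png

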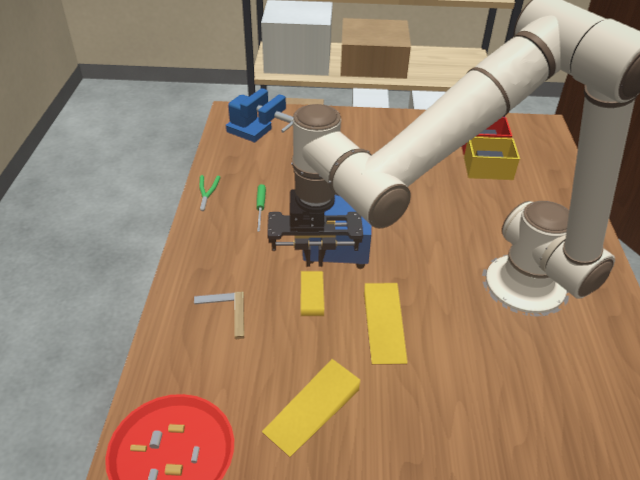

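The side view shows the shut-ish fingers at (315,255), above and behind the wedge. The gripper's long body lies across the push direction, so it clears the cabinet. Descending.

>>> {"op": "jog_arm", "data": {"moves": [[0.6,0,0.001,0.03,0,0,0],[0.6,0,0.002,0.07,0,0,0],[0.6,0,0.002,0.11,0,0,0],[0.6,0,0.002,0.15,0,0,0],[0.6,0,0.002,0.18,0,0,0],[0.6,0,0.002,0.196,0,0,0],[0.6,0,0.002,0.204,0,0,0],[0.6,0,0.002,0.208,0,0,0],[0.6,0,0.002,0.208,0,0,0],[0.6,0,0.002,0.208,0,0,0]]}}

```text
time_s: 2.7
tcp_pos: [0.5358, 0.185, 0.0157]
ee_rot: [[0.07, -0.998, 0.002], [-0.998, -0.07, 0.001], [-0.001, -0.002, -1.0]]
wrist_force: [-0.1, 0.0, -0.4]
gripper_width: 0.202
```

```bash
cat > look.py <<'E'
from station import *
import cv2,pickle,numpy as np,sys
k=sys.argv[1]; d={}
s0=sense()
for n in("side","top"):
    c=capture(n); d[n]=c; cv2.imwrite(f"pics/{n}{k}.png",c["frame"][:,:,::-1])
    x0,y0,x1,y1={"side":(250,180,410,340),"top":(210,190,450,340)}[n]
    cv2.imwrite(f"pics/{n}{k}c.png",cv2.resize(c["frame"][y0:y1,x0:x1],None,fx=3.3,fy=3.3,interpolation=cv2.INTER_CUBIC)[:,:,::-1])
s=sense(); pickle.dump(d,open(f"c{k}.pkl","wb"))
for q in (s0,s): print(round(q["time_s"],2),q["tcp_pos"].round(4),q["wrist_force"].round(2),q["moment"].round(2),round(q["gripper_width"],3))
E
python3 look.py 2
```

```text
2.7 [0.5358 0.185  0.0157] [-0.1   0.02 -0.41] [ 0.05  0.08 -0.03] 0.202
2.8 [0.5359 0.1851 0.0161] [ 0.38  0.11 -0.17] [ 0.04  0.13 -0.05] 0.203
```

View pics/side2c.png

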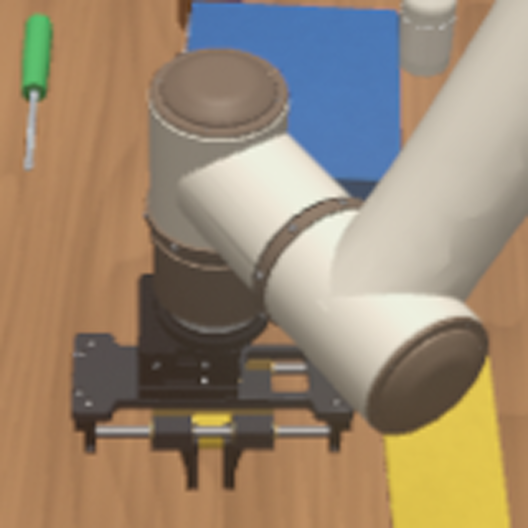

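View pics/top2.png

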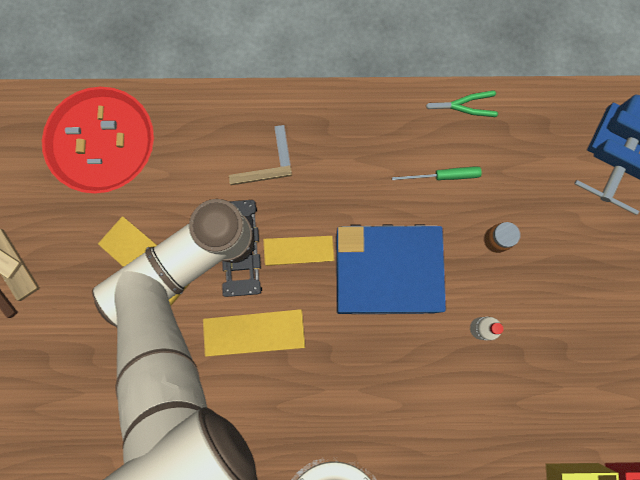

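The top view shows the gripper plates at (241,248) lined up with the wedge back at (264,252), with the cabinet and brass plate as before. Closing up to the wedge gently.

>>> {"op": "jog_arm", "data": {"moves": [[0.6,0.006,0,0.001,0,0,0],[0.6,0.012,0,0.002,0,0,0],[0.6,0.017,0,0.002,0,0,0],[0.6,0.021,0,0.002,0,0,0],[0.6,0.024,0,0.002,0,0,0],[0.6,0.027,0,0.002,0,0,0],[0.6,0.03,0,0.002,0,0,0],[0.6,0.033,0,0.002,0,0,0],[0.6,0.036,0,0.002,0,0,0],[0.6,0.039,0,0.002,0,0,0]]}}

```text
time_s: 3.63
tcp_pos: [0.5378, 0.1456, 0.0126]
ee_rot: [[0.07, -0.998, 0.0], [-0.998, -0.07, 0.0], [-0.0, -0.0, -1.0]]
wrist_force: [-0.2, 1.4, 0.6]
gripper_width: 0.195
```

```bash
python3 look.py 3
```

```text
3.63 [0.5378 0.1456 0.0126] [-0.22  1.38  0.59] [ 0.23  0.09 -0.03] 0.195
3.73 [0.5376 0.1452 0.0125] [-0.35  0.83 -0.84] [ 0.    0.09 -0.  ] 0.199
```

View pics/top3c.png

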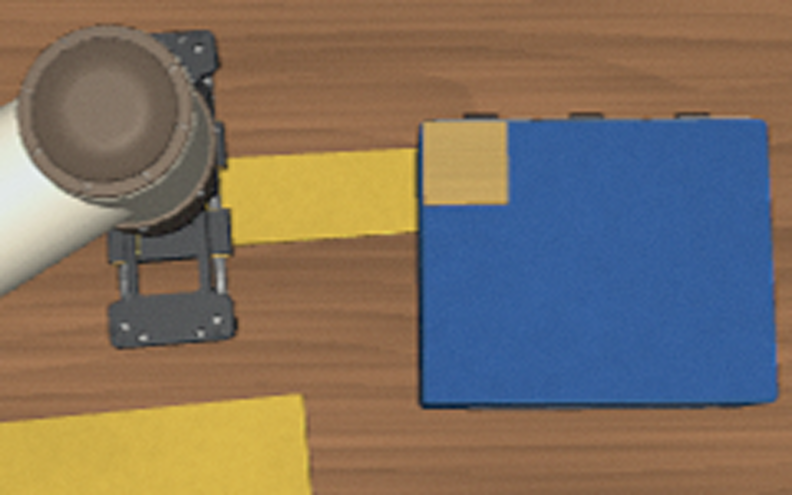

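Sliding contact at about 1.4 N. Nearest possible foot contact is still about 45 mm away, so I'll push on 35 mm along the wedge axis.

>>> {"op": "jog_arm", "data": {"moves": [[0.6,0.003,0,0,0,0,0],[0.6,0.007,0,0,0,0,0],[0.6,0.011,0,0,0,0,0],[0.6,0.015,0,0,0,0,0],[0.6,0.019,0,0,0,0,0],[0.6,0.023,0,0,0,0,0],[0.6,0.027,0,0,0,0,0],[0.6,0.03,0,0,0,0,0],[0.6,0.033,0,0,0,0,0],[0.6,0.035,0,0,0,0,0]]}}

```text
time_s: 4.57
tcp_pos: [0.5401, 0.1103, 0.0125]
ee_rot: [[0.07, -0.998, -0.0], [-0.998, -0.07, -0.0], [0.0, 0.0, -1.0]]
wrist_force: [0.6, 0.3, -0.7]
gripper_width: 0.201
```

```bash
python3 look.py 4
```

```text
4.57 [0.5401 0.1103 0.0125] [ 0.59  0.27 -0.72] [ 0.14  0.13 -0.01] 0.201
4.67 [0.54   0.1103 0.0125] [ 0.11 -0.34 -0.09] [ 0.02  0.12 -0.04] 0.198
```

View pics/top4c.png

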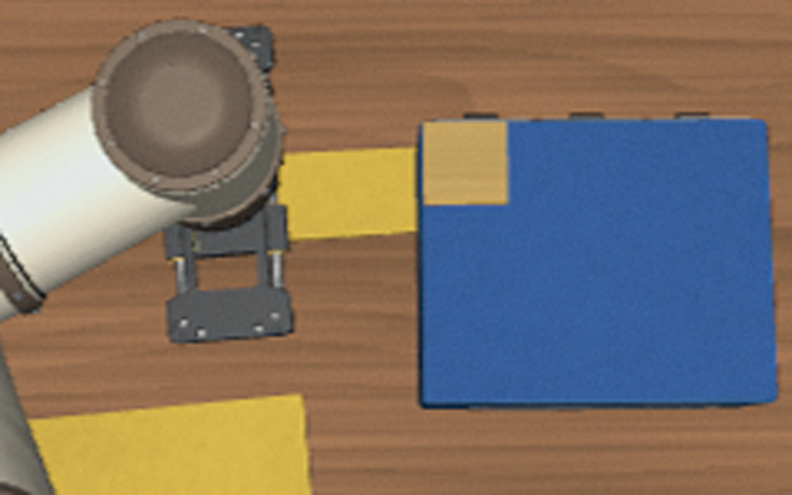

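View pics/side4c.png

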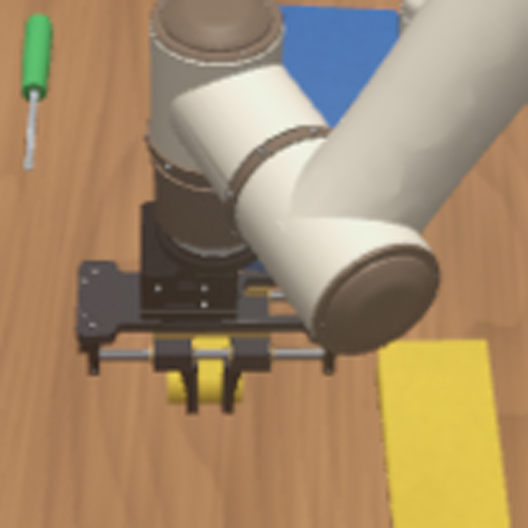

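The wedge follows straight, and its tip has slid under the cabinet. It should now be about 17 mm past the foot axis. Another 8 mm is safe, then short slow steps watching the force.

>>> {"op": "jog_arm", "data": {"moves": [[0.6,0.001,0,0,0,0,0],[0.6,0.002,0,0,0,0,0],[0.6,0.003,0,0,0,0,0],[0.6,0.004,0,0,0,0,0],[0.6,0.005,0,0,0,0,0],[0.6,0.006,0,0,0,0,0],[0.6,0.0065,0,0,0,0,0],[0.6,0.007,0,0,0,0,0],[0.6,0.0075,0,0,0,0,0],[0.6,0.008,0,0,0,0,0]]}}

```text
time_s: 5.5
tcp_pos: [0.5407, 0.1027, 0.0125]
ee_rot: [[0.07, -0.998, -0.0], [-0.998, -0.07, 0.0], [-0.0, 0.0, -1.0]]
wrist_force: [-0.5, 1.1, 0.8]
gripper_width: 0.199
```

>>> {"op": "jog_arm", "data": {"moves": [[0.6,0.0004,0,0,0,0,0],[0.6,0.0008,0,0,0,0,0],[0.6,0.0012,0,0,0,0,0],[0.6,0.0016,0,0,0,0,0],[0.6,0.002,0,0,0,0,0],[0.6,0.0024,0,0,0,0,0],[0.6,0.0028,0,0,0,0,0],[0.6,0.0032,0,0,0,0,0],[0.6,0.0036,0,0,0,0,0],[0.6,0.004,0,0,0,0,0]]}}

```text
time_s: 6.33
tcp_pos: [0.541, 0.0987, 0.0126]
ee_rot: [[0.07, -0.998, 0.0], [-0.998, -0.07, 0.0], [-0.0, -0.0, -1.0]]
wrist_force: [-0.1, 0.5, -0.5]
gripper_width: 0.201
```

>>> {"op": "jog_arm", "data": {"moves": [[0.6,0.0003,0,0,0,0,0],[0.6,0.0006,0,0,0,0,0],[0.6,0.0009,0,0,0,0,0],[0.6,0.0012,0,0,0,0,0],[0.6,0.0015,0,0,0,0,0],[0.6,0.0018,0,0,0,0,0],[0.6,0.0021,0,0,0,0,0],[0.6,0.0024,0,0,0,0,0],[0.6,0.0027,0,0,0,0,0],[0.6,0.003,0,0,0,0,0]]}}

```text
time_s: 7.17
tcp_pos: [0.5412, 0.0958, 0.0125]
ee_rot: [[0.07, -0.998, -0.0], [-0.998, -0.07, -0.0], [0.0, 0.0, -1.0]]
wrist_force: [-0.0, 0.3, -0.3]
gripper_width: 0.196
```

>>> {"op": "jog_arm", "data": {"moves": [[0.6,0.0004,0,0,0,0,0],[0.6,0.0008,0,0,0,0,0],[0.6,0.0012,0,0,0,0,0],[0.6,0.0016,0,0,0,0,0],[0.6,0.002,0,0,0,0,0],[0.6,0.0024,0,0,0,0,0],[0.6,0.0028,0,0,0,0,0],[0.6,0.0032,0,0,0,0,0],[0.6,0.0036,0,0,0,0,0],[0.6,0.004,0,0,0,0,0]]}}

```text
time_s: 8.0
tcp_pos: [0.5415, 0.0917, 0.0126]
ee_rot: [[0.07, -0.998, 0.0], [-0.998, -0.07, 0.0], [-0.0, -0.0, -1.0]]
wrist_force: [1.4, 0.4, -0.2]
gripper_width: 0.2
```

```bash
python3 look.py 5
```

```text
8.0 [0.5415 0.0917 0.0126] [ 1.38  0.4  -0.24] [0.17 0.12 0.  ] 0.2
8.1 [0.5415 0.0917 0.0126] [-0.02 -0.17  0.55] [ 0.1   0.12 -0.04] 0.202
```

>>> {"op": "jog_arm", "data": {"moves": [[0.6,0.0004,0,0,0,0,0],[0.6,0.0008,0,0,0,0,0],[0.6,0.0012,0,0,0,0,0],[0.6,0.0016,0,0,0,0,0],[0.6,0.002,0,0,0,0,0],[0.6,0.0024,0,0,0,0,0],[0.6,0.0028,0,0,0,0,0],[0.6,0.0032,0,0,0,0,0],[0.6,0.0036,0,0,0,0,0],[0.6,0.004,0,0,0,0,0]]}}

```text
time_s: 8.93
tcp_pos: [0.5418, 0.0878, 0.0126]
ee_rot: [[0.07, -0.998, 0.0], [-0.998, -0.07, 0.0], [-0.0, -0.0, -1.0]]
wrist_force: [-0.0, 0.4, -0.3]
gripper_width: 0.2
```

>>> {"op": "jog_arm", "data": {"moves": [[0.6,0.0003,0,0,0,0,0],[0.6,0.0006,0,0,0,0,0],[0.6,0.0009,0,0,0,0,0],[0.6,0.0012,0,0,0,0,0],[0.6,0.0015,0,0,0,0,0],[0.6,0.0018,0,0,0,0,0],[0.6,0.0021,0,0,0,0,0],[0.6,0.0024,0,0,0,0,0],[0.6,0.0027,0,0,0,0,0],[0.6,0.003,0,0,0,0,0]]}}

```text
time_s: 9.77
tcp_pos: [0.5419, 0.0848, 0.0125]
ee_rot: [[0.07, -0.998, -0.0], [-0.998, -0.07, 0.0], [-0.0, 0.0, -1.0]]
wrist_force: [0.2, 0.7, -0.1]
gripper_width: 0.199
```

>>> {"op": "jog_arm", "data": {"moves": [[0.6,0.0004,0,0,0,0,0],[0.6,0.0008,0,0,0,0,0],[0.6,0.0012,0,0,0,0,0],[0.6,0.0016,0,0,0,0,0],[0.6,0.002,0,0,0,0,0],[0.6,0.0024,0,0,0,0,0],[0.6,0.0028,0,0,0,0,0],[0.6,0.0032,0,0,0,0,0],[0.6,0.0036,0,0,0,0,0],[0.6,0.004,0,0,0,0,0]]}}

```text
time_s: 10.6
tcp_pos: [0.5424, 0.0811, 0.0126]
ee_rot: [[0.07, -0.998, 0.0], [-0.998, -0.07, 0.0], [-0.0, -0.0, -1.0]]
wrist_force: [0.2, 2.9, -0.3]
gripper_width: 0.202
```

```bash
python3 look.py 6
```

```text
10.6 [0.5424 0.0811 0.0126] [ 0.24  2.94 -0.34] [0.82 0.22 0.01] 0.202
10.7 [0.5424 0.081  0.0126] [-0.38  1.68 -0.52] [0.7  0.17 0.07] 0.203
```

View pics/top6c.png

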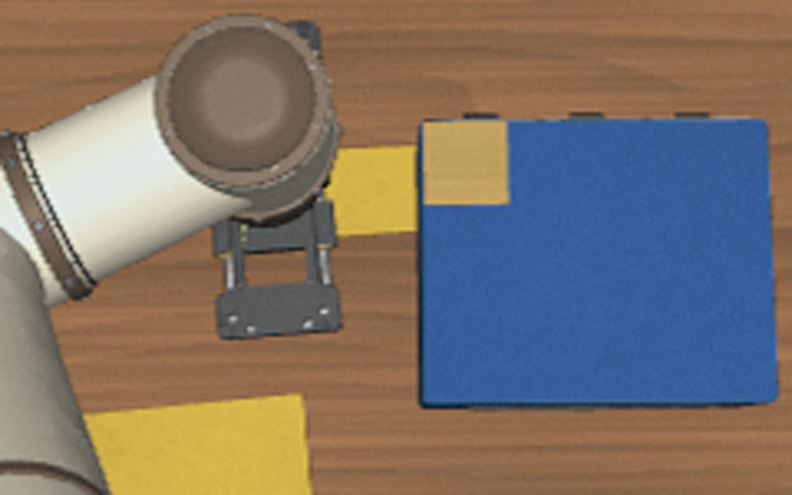

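The push jumped to about 3 N, and the moment rose from 0.1 to 0.8 N m. The wedge has met the foot and the cabinet hasn't moved. Now tiny steps to snug it.

>>> {"op": "jog_arm", "data": {"moves": [[0.6,0.0002,0,0,0,0,0],[0.6,0.0004,0,0,0,0,0],[0.6,0.0005,0,0,0,0,0],[0.6,0.0006,0,0,0,0,0],[0.6,0.0006,0,0,0,0,0],[0.6,0.0007,0,0,0,0,0],[0.6,0.0007,0,0,0,0,0],[0.6,0.0008,0,0,0,0,0],[0.6,0.0008,0,0,0,0,0],[0.6,0.0008,0,0,0,0,0]]}}

```text
time_s: 11.53
tcp_pos: [0.5424, 0.0801, 0.0126]
ee_rot: [[0.07, -0.998, 0.0], [-0.998, -0.07, 0.0], [-0.0, -0.0, -1.0]]
wrist_force: [-0.7, 3.7, -0.5]
gripper_width: 0.199
```

```bash
python3 look.py 7
```

```text
11.53 [0.5424 0.0801 0.0126] [-0.72  3.73 -0.51] [1.15 0.18 0.03] 0.199
11.63 [0.5424 0.0801 0.0126] [-0.37  3.68 -0.86] [1.23 0.18 0.04] 0.201
```

The push is now 3.7 N and holding, with no visible cabinet motion. Retreating straight back, then up, shutting the fingers and checking with the cameras.

>>> {"op": "jog_arm", "data": {"moves": [[0.6,-0.008,0,0,0,0,0],[0.6,-0.025,0,0,0,0,0],[0.6,-0.04,0,-0.002,0,0,0],[0.6,-0.045,0,-0.035,0,0,0],[1,-0.045,0,-0.075,0,0,0],[1,-0.045,0,-0.115,0,0,0],[1,-0.045,0,-0.155,0,0,0],[1,-0.035,0.001,-0.185,0,0,0],[1,-0.02,0.002,-0.195,0,0,0],[1,0,0.003,-0.195,0,0,0]]}}

```text
time_s: 12.47
tcp_pos: [0.5408, 0.0801, 0.2118]
ee_rot: [[0.072, -0.997, 0.007], [-0.997, -0.072, 0.001], [-0.001, -0.007, -1.0]]
wrist_force: [-0.4, -0.5, -0.1]
gripper_width: 0.004
```

```bash
python3 look.py 8
python3 - <<'E'
from h import *; import pickle
for k in("c0.pkl","c8.pkl"):
    t=pickle.load(open(k,"rb"))["top"]; ht=cv2.cvtColor(t["frame"],cv2.COLOR_RGB2HSV)
    for r in(300,280): print(k,r,ht[r,334:341,2].tolist(),ht[r,439:448,2].tolist())
    print(ht[305:318,390,2].tolist(), ht[222:232,400,2].tolist())
E
```

```text
12.47 [0.5408 0.0801 0.2118] [-0.36 -0.49 -0.09] [ 0.02  0.13 -0.  ] 0.004
12.57 [0.5387 0.0778 0.2084] [-0.16  0.83 -0.77] [0.03 0.12 0.01] 0.004
c0.pkl 300 [140, 144, 101, 49, 124, 155, 156] [159, 156, 158, 158, 158, 175, 125, 144, 155]
c0.pkl 280 [143, 146, 96, 63, 125, 155, 160] [157, 160, 156, 159, 156, 109, 140, 148, 142]
[160, 160, 157, 159, 157, 154, 155, 78, 73, 139, 148, 143, 142] [153, 153, 150, 157, 140, 156, 155, 155, 154, 154]
c8.pkl 300 [134, 139, 101, 47, 114, 147, 149] [150, 147, 150, 151, 152, 149, 102, 137, 148]
c8.pkl 280 [136, 138, 95, 51, 114, 147, 148] [152, 153, 151, 151, 153, 109, 122, 137, 138]
[152, 154, 151, 150, 151, 147, 155, 76, 82, 108, 141, 139, 140] [147, 143, 141, 144, 117, 145, 149, 148, 148, 149]
```

View pics/top8c.png

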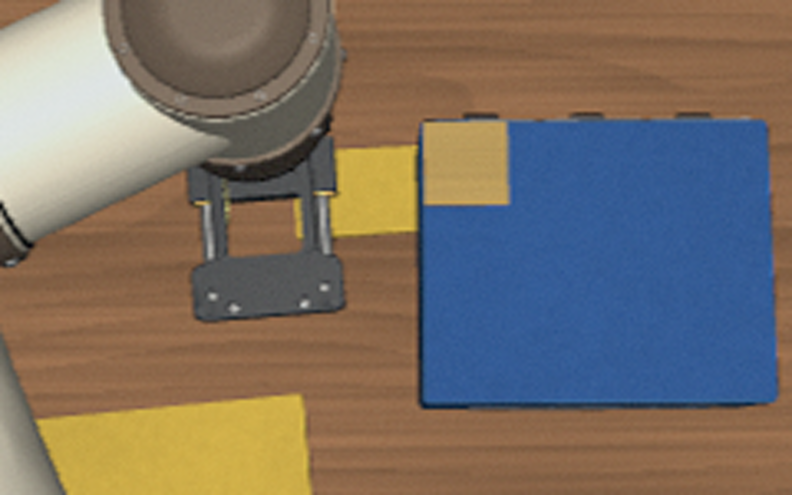

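View pics/side8c.png

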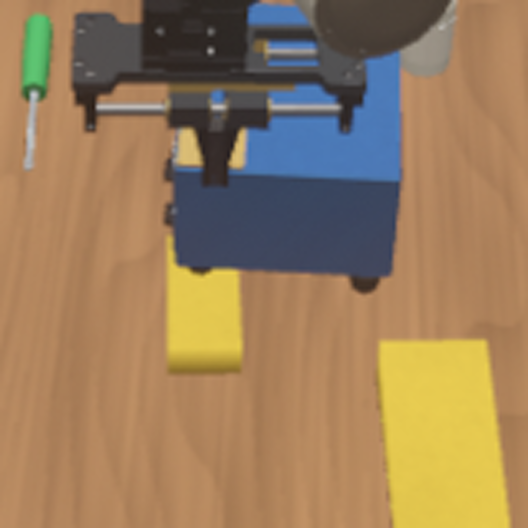

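The top view shows the cabinet unmoved to within a pixel. The side view shows the short foot at about (201,268 in the crop) over the wedge. Going over the brass plate.

>>> {"op": "jog_arm", "data": {"moves": [[1,0.03,0,0,0,0,0],[1,0.065,0,0,0,0,0],[1,0.095,0,0,0,0,0],[1,0.116,0,0.005,0,0,0],[1,0.116,0,0.02,0,0,0],[1,0.116,0,0.035,0,0,0],[1,0.116,0,0.046,0,0,0],[1,0.116,0,0.053,0,0,0],[1,0.116,0,0.055,0,0,0],[1,0.116,0,0.055,0,0,0]]}}

```text
time_s: 13.4
tcp_pos: [0.547, -0.0358, 0.1519]
ee_rot: [[0.07, -0.998, -0.002], [-0.998, -0.07, -0.001], [0.001, 0.002, -1.0]]
wrist_force: [0.5, 0.3, -0.6]
gripper_width: 0.006
```

```bash
python3 look.py 9
```

```text
13.4 [ 0.547  -0.0358  0.1519] [ 0.51  0.29 -0.62] [0.03 0.1  0.  ] 0.006
13.5 [ 0.5478 -0.0357  0.1531] [-0.76  0.38 -0.  ] [ 0.05  0.08 -0.05] 0.007
```

View pics/side9c.png

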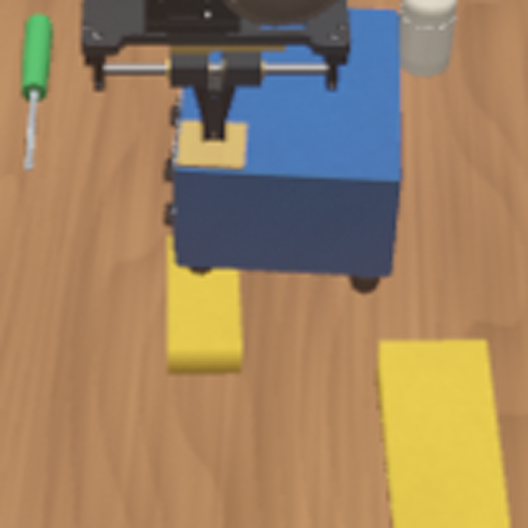

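The fingertips (213,138 in the crop) are over the plate's middle. Coming down to just above it.

>>> {"op": "jog_arm", "data": {"moves": [[1,0,0,0.003,0,0,0],[1,0,0,0.006,0,0,0],[1,0,0,0.008,0,0,0],[1,0,0,0.009,0,0,0],[1,0,0,0.01,0,0,0],[1,0,0,0.0105,0,0,0],[1,0,0,0.011,0,0,0],[1,0,0,0.0115,0,0,0],[1,0,0,0.012,0,0,0],[1,0,0,0.0125,0,0,0]]}}

```text
time_s: 14.33
tcp_pos: [0.5475, -0.0359, 0.1401]
ee_rot: [[0.07, -0.998, 0.0], [-0.998, -0.07, 0.0], [0.0, -0.0, -1.0]]
wrist_force: [-0.9, 0.5, 3.0]
gripper_width: 0.006
```

>>> {"op": "jog_arm", "data": {"moves": [[1,0,0,0.0001,0,0,0],[1,0,0,0.0002,0,0,0],[1,0,0,0.0003,0,0,0],[1,0,0,0.0004,0,0,0],[1,0,0,0.0005,0,0,0],[1,0,0,0.0006,0,0,0],[1,0,0,0.0006,0,0,0],[1,0,0,0.0006,0,0,0],[1,0,0,0.0006,0,0,0],[1,0,0,0.0006,0,0,0]]}}

```text
time_s: 15.17
tcp_pos: [0.5476, -0.0359, 0.1399]
ee_rot: [[0.07, -0.998, 0.001], [-0.998, -0.07, -0.0], [0.0, -0.001, -1.0]]
wrist_force: [-1.2, 1.4, 5.5]
gripper_width: 0.007
```

```bash
python3 look.py 10
```

```text
15.17 [ 0.5476 -0.0359  0.1399] [-1.24  1.4   5.46] [ 0.17  0.56 -0.03] 0.007
15.27 [ 0.5476 -0.0359  0.14  ] [-1.92  0.81  5.39] [0.23 0.52 0.02] 0.007
```

5.4 N and the tip is still at 0.140 m. An unwedged corner would have dipped at 2–3 N. Increasing to about 10 N.

>>> {"op": "jog_arm", "data": {"moves": [[1,0,0,0.0002,0,0,0],[1,0,0,0.0004,0,0,0],[1,0,0,0.0006,0,0,0],[1,0,0,0.0008,0,0,0],[1,0,0,0.001,0,0,0],[1,0,0,0.0011,0,0,0],[1,0,0,0.0011,0,0,0],[1,0,0,0.0011,0,0,0],[1,0,0,0.0011,0,0,0],[1,0,0,0.0011,0,0,0]]}}

```text
time_s: 16.1
tcp_pos: [0.5478, -0.0359, 0.1399]
ee_rot: [[0.071, -0.998, 0.002], [-0.998, -0.071, -0.0], [0.0, -0.002, -1.0]]
wrist_force: [-3.1, 1.2, 9.1]
gripper_width: 0.002
```

```bash
python3 look.py 11
```

```text
16.1 [ 0.5478 -0.0359  0.1399] [-3.05  1.16  9.13] [ 0.37  1.02 -0.04] 0.002
16.2 [ 0.5479 -0.0359  0.1399] [-3.4   1.51  9.86] [0.34 1.   0.04] 0.008
```

About 9.5 N with no dip (0.1399 m). A touch more, then hold steady.

>>> {"op": "jog_arm", "data": {"moves": [[1,0,0,0.0002,0,0,0],[1,0,0,0.0003,0,0,0],[1,0,0,0.0003,0,0,0],[1,0,0,0.0003,0,0,0],[1,0,0,0.0003,0,0,0],[1,0,0,0.0003,0,0,0],[1,0,0,0.0003,0,0,0],[1,0,0,0.0003,0,0,0],[1,0,0,0.0003,0,0,0],[1,0,0,0.0003,0,0,0]]}}

```text
time_s: 17.03
tcp_pos: [0.5479, -0.0359, 0.1398]
ee_rot: [[0.071, -0.998, 0.002], [-0.998, -0.071, -0.0], [0.0, -0.002, -1.0]]
wrist_force: [-4.2, 0.2, 10.9]
gripper_width: 0.005
```

>>> {"op": "jog_arm", "data": {"moves": [[1,0,0,0,0,0,0],[1,0,0,0,0,0,0],[1,0,0,0,0,0,0],[1,0,0,0,0,0,0],[1,0,0,0,0,0,0],[1,0,0,0,0,0,0],[1,0,0,0,0,0,0],[1,0,0,0,0,0,0],[1,0,0,0,0,0,0],[1,0,0,0,0,0,0]]}}

```text
time_s: 17.87
tcp_pos: [0.5479, -0.0359, 0.1398]
ee_rot: [[0.071, -0.998, 0.002], [-0.998, -0.071, -0.0], [0.0, -0.002, -1.0]]
wrist_force: [-3.2, 1.9, 10.8]
gripper_width: 0.005
```

```bash
python3 look.py 12
```

```text
17.87 [ 0.5479 -0.0359  0.1398] [-3.23  1.94 10.78] [ 0.42  1.14 -0.04] 0.005
17.97 [ 0.5479 -0.0359  0.1398] [-3.7   1.55 10.14] [0.42 1.14 0.02] 0.001
```

View pics/side12c.png

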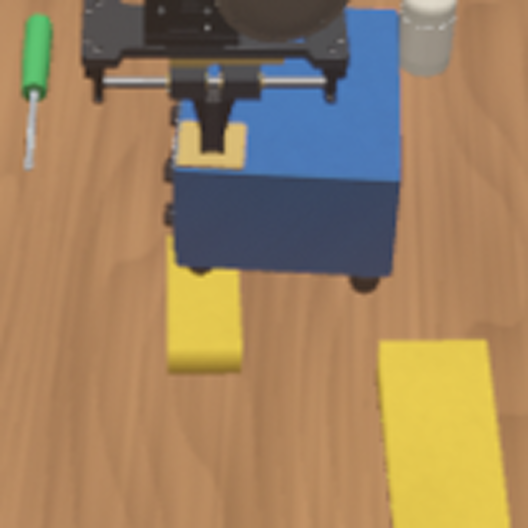

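The plate held a steady ~10.5 N for about 1.8 s, and tip height changed only from 0.1401 to 0.1398 m. Releasing straight up and clearing off to the side.

>>> {"op": "jog_arm", "data": {"moves": [[1,0,0,-0.001,0,0,0],[1,0,0,-0.002,0,0,0],[1,0,0,-0.004,0,0,0],[1,0,0,-0.01,0,0,0],[1,0,0,-0.025,0,0,0],[1,0,0,-0.05,0,0,0],[1,0,0,-0.08,0,0,0],[1,-0.02,0,-0.11,0,0,0],[1,-0.05,0,-0.13,0,0,0],[1,-0.09,0,-0.135,0,0,0]]}}

```text
time_s: 18.8
tcp_pos: [0.5429, 0.0537, 0.2777]
ee_rot: [[0.067, -0.998, 0.008], [-0.998, -0.067, 0.001], [-0.001, -0.008, -1.0]]
wrist_force: [1.6, 0.0, 0.3]
gripper_width: 0.0
```

>>> {"op": "jog_arm", "data": {"moves": [[1,-0.04,0,0,0,0,0],[1,-0.08,0,0,0,0,0],[1,-0.12,0,0,0,0,0],[1,-0.16,0,0,0,0,0],[1,-0.19,0,0,0,0,0],[1,-0.2,0,0,0,0,0],[1,-0.2,0,0,0,0,0],[1,-0.2,0,0,0,0,0],[1,-0.2,0,0,0,0,0],[1,-0.2,0,0,0,0,0]]}}

```text
time_s: 19.63
tcp_pos: [0.5273, 0.252, 0.2732]
ee_rot: [[0.068, -0.998, -0.0], [-0.998, -0.068, -0.0], [0.0, 0.0, -1.0]]
wrist_force: [0.4, 0.5, 0.1]
gripper_width: 0.006
```

```bash
python3 look.py 13
python3 - <<'E'
from h import *; import pickle
a=pickle.load(open("c0.pkl","rb"));b=pickle.load(open("c13.pkl","rb"))
for k,d in(("0",a),("13",b)):
    t=d["top"]; ht=cv2.cvtColor(t["frame"],cv2.COLOR_RGB2HSV)
    print(k,[ht[r,334:341,2].tolist() for r in(300,)],[ht[r,439:448,2].tolist() for r in(300,)],ht[308:318,390,2].tolist())
    s=d["side"]; q=best(s,masks(s)["yel"],(312,296 if k=="0" else 280)); print("side wedge",cv2.minAreaRect(q))
    S=cv2.cvtColor(s["frame"],cv2.COLOR_RGB2HSV); print("side edge cols",[S[230:237,c,2].tolist() for c in(330,360)])
E
```

```text
19.63 [0.5273 0.252  0.2732] [0.38 0.5  0.06] [ 0.05  0.02 -0.03] 0.006
19.73 [0.5274 0.2521 0.2733] [-0.11  0.24  0.16] [-0.    0.09  0.03] 0.007
0 [[140, 144, 101, 49, 124, 155, 156]] [[159, 156, 158, 158, 158, 175, 125, 144, 155]] [159, 157, 154, 155, 78, 73, 139, 148, 143, 142]
side wedge ((312.0, 292.5), (43.0, 22.0), 90.0)
side edge cols [[181, 179, 165, 114, 94, 94, 94], [180, 180, 180, 171, 142, 91, 94]]
13 [[143, 147, 108, 51, 124, 156, 161]] [[164, 163, 161, 165, 163, 164, 110, 147, 158]] [163, 162, 158, 163, 82, 92, 115, 152, 152, 149]
side wedge ((312.0, 272.5), (22.0, 37.0), 0.0)
side edge cols [[75, 75, 75, 79, 90, 50, 48], [77, 77, 78, 77, 77, 77, 77]]
```

View pics/side13.png

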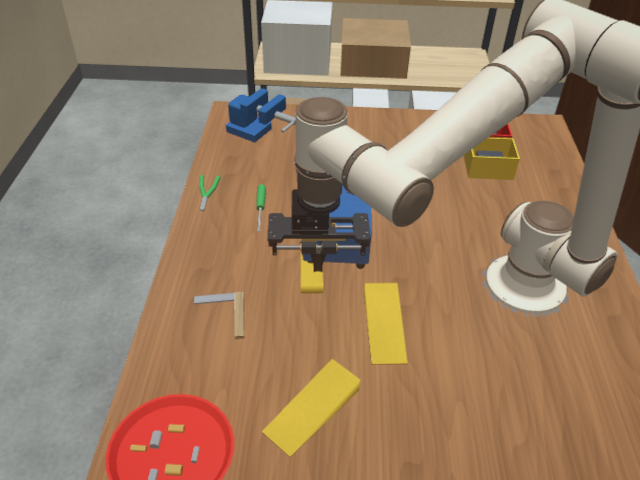

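View pics/top13.png

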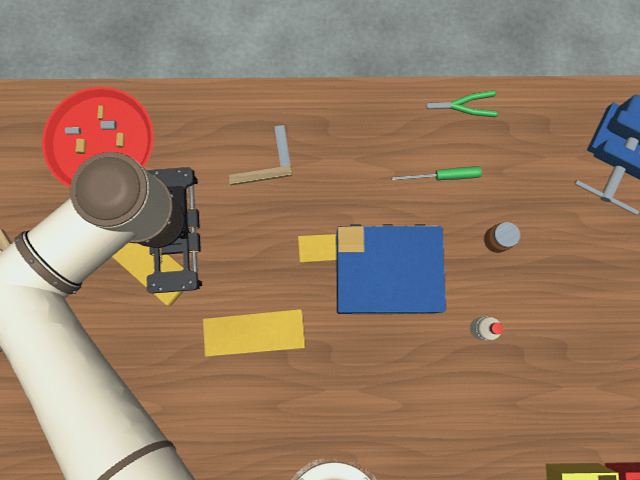

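The top view shows the cabinet where it began (337–444, 227–312). The wedge's back stands out at (299,248), the other objects are untouched, and the gripper is well clear at z = 0.27. Handing in.

```bash
python3 -c "
from station import *
print(finish_job())"
```

```text
the job is handed in; nothing more can be done
None
```

The wedge is under the short foot, the cabinet no longer rocks, and the job was handed in after about 20 s of the 58 s allowed.

- **Wedge:** I chose the 150×56 mm one; the other two yellow ones measure about 210×77 mm. I pushed it thin end first along its own axis with the fingertips. It slid at about 1 N until it met the foot, and I stopped at a steady 3.7 N.
- **Press test:** I pressed the brass plate with the shut fingertips at about 10–11 N, steady for about 1.8 s. The tip read 0.1401 m at first touch and 0.1398 m under full load, so the corner did not dip. That height matches the 140 mm expected when level.
- **Side force:** up to about 4 N of sideways force also showed during the press, but nothing moved.
- **Final pictures:** to within about a pixel (2 mm) in the top view, the cabinet had not moved. The bystanders look untouched, and the arm is clear at z = 0.27 m. In the last side view the arm hid the cabinet's top edge, so there is no level check from that camera.
- **Disagreement:** heights triangulated from the two cameras came out 6–9 mm lower than the stated ones. I put this down to calibration and relied on touch and force instead.

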